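# Lock a lino block up in the proofing bed

### The arm

A 6-joint arm with a two-finger parallel gripper is mounted at the origin on a cart in front of the work surface, level with it; the furniture and walls round the work are solid. World frame = base frame: x ahead of the robot, y to its left, z up, the work surface at z = 0. Lengths are in mm, angles in rad, forces in N, time in s.
With the tool pointing down it reaches from about 350 to 925 mm from the base axis. Payload 6.4 kg.
Tool frame: the origin (TCP) lies between the finger pads; the fingertips stand 8 mm ahead of it and the grasp point (between the pads) lies 11 mm behind it; x points along the fingers, z is the direction in which the jaws open and shut, and the axes are right-handed (so a half turn about x gives the same grasp; the last joint's range is limited). The gripper opens to 85 mm and grips with 20 to 120 N. Pads are 22 mm wide; open, the fingers measure 114 mm over their backs; the gripper's body (76 mm by 85 mm) begins 54 mm behind the grasp point. The pads swing forward as they close: fully open they stand 13 mm farther back than shut.
Start: joints at [1.089, 0.245, 1.558, -0, 1.339, -0.174], TCP at [196.923, 619.464, 239.29] pointing down, gripper open.
Joint ranges: [-3.13, 3.13], [-1.02, 2.26], [0.13, 2.54], [-0.95, 4.09], [0.21, 2.88], [-2.74, 2.74]. Speed limits (rad/s): [2.57, 2.57, 3.14, 3.14, 3.14, 3.14].

### API

Orientations are given as a unit quaternion [x, y, z, w].
In Python, from bench import status, vision, hand_in gives the robot as it stands.
- The arm moves only by the shell command python3 -m inch 'ROWS' [OPENING] [FORCE]. ROWS is JSON, a list of rows, each a list of 2 entries, a list of its own where there are three numbers: the shift along the world's x, y, z each as a share of 50 mm, from -1 to 1, then the turn, a rotation vector about the world's x, y, z each as a share of 30 degrees, from -1 to 1. A call has 1 to 12 rows; each row shifts and turns the commanded pose from where the row before left it; what a row does not reach is not made up. A row lasts 1/8 s, in which the tool goes at most 62.5 mm and 10.7 degrees, less where a joint would pass 70% of its speed; a pose out of reach is approached as far as the arm can. A call with a number of a shift or a turn outside -1 to 1 is refused whole. A call with a gripper value outside its range is refused whole. OPENING is the closure, from 0 (fully open) to 1 (shut), set as the call begins (- or left out, the last holds). The fingers move at their own pace and stop on an object; FORCE is the grip in N (left out, the last holds). Time passes only in rows, so rows that do not move let the fingers close. It gives the time, the measured TCP pose, the force and the opening at its end, in the units of the state.
- status.observe(): the state, without advancing time (a new reading comes with each control period).
- vision.capture(name): name is "side" or "top" or "wrist"; returns a dict with "pixels" (400x640x3 uint8, blue, green, red), "fx", "fy", "cx", "cy" (pixels), "R" (3x3) and "t" (3): a world point X has camera coordinates R X + t; the wrist camera has in their place "tool_from_camera" (4x4, takes a point from camera to tool coordinates, whose origin is the TCP and whose axes are the tool frame's). Camera axes: x right, y down, z forward; pixel columns grow to the right and rows downward; lengths in mm; the calibration is good to about 2 mm. The wrist camera is an equidistant fisheye: a pixel r from the principal point sees the ray r / f radians off the axis. A picture is of the moment at which its call begins: read the wrist's pose just before it. There is no depth.
- hand_in(): hands the job in, once; it reports no verdict.
The state is a dict: "t": time; "joint_positions": joint angles; "joint_velocities": joint speeds; "tau": joint torques, N m; "tool_pos": TCP position; "tool_rot": TCP orientation; "ft_force": force on the tool from outside, world axes, zero at the start; "moment": the same for the moment, N m; "grip_width": finger opening in mm.
Only numpy, scipy, OpenCV 4.12 (cv2) and the standard library are available. Lean on these libraries where they do the work, as an engineer would, in place of code of your own. Each camera call takes 0.05 s, during which the arm holds its last target. There are 200 camera calls.

### The job

Lock the red-faced lino block up in the plywood lock-up bed, ready for inking: take it out of the dowel rack and lay it in the bed face up, its far tongue fully home under the steel lip of the head rail between the two brass pins, then set the clamp stick down behind it so that the stick's steel lip covers the near tongue. Last, with everything flat on the bed, drive the beech wedge, on its side and thin end first, from the right between the stick and the slanting foot rail until block and stick are tight against the head rail and nothing has play. Leave the green-faced block in the rack and do not disturb the green-banded ink tin, the loupe and the blue brayer.

Things in the scene. Friction and masses are not known exactly. Their poses are not given: they have to be found in the camera images.
- lockup_bed: Fixed plywood bed for locking up a relief block. Origin: centre of the board at table height; x away from the robot to the head rail, y left. Board x -118..+108, y -78..+78 mm; its top, the floor, is 12 mm up. When all is tight: block origin at x 27, y 0; stick origin at x -33, y 0; wedge origin at x -45, y about -8, z 24 mm (1 mm of play elsewhere shifts the wedge's y by 5.5 mm).
- head_lip (a point): Middle of the lower edge of the head rail's steel lip, at bed x 66, y 0 mm, 11 mm above the floor. Lip 60 mm wide (y -30..30), top 17 mm above the floor, overhanging 9 mm: the rail's face is at bed x 75 mm. Brass pins (8 mm diameter, 19 mm high) at bed x 66, y -36.5 and +36.5 mm guide the block's sides, 2.5 mm play each.
- foot_rail (a point): On the inner face of the foot rail, middle of its length, at floor level: bed x -53.8, y +5 mm. The rail is dark wood, 18 mm high, 60 mm long (y -25..+35), 26 mm thick. Its face slants like the wedge: x -59.2 mm at y -25, x -48.3 mm at y +35, so the channel between stick and rail narrows to the left; the wedge enters from the right, its thick end finally standing proud.
- block_rack: Fixed wooden rack, board 158 x 116 x 14 mm, origin under its centre, x away from the robot, y left. Two slots along y at x -37.5 and +37.5 mm; in each a block stands on its long edge between four dowels (8 mm diameter, 40 mm high, at y -30 and +30, 18.5 mm to either side of the slot's middle). The table between rack and bed (about x 0.47, y 0.13 m) stays free.
- red_block: Wooden relief block with brick-red lino face (leaf cut), 0.13 kg, 96 (x) x 60 (y) x 26 mm. Origin: centre of its back; z points out of the face. At both x ends a tongue 12 mm long, 9 mm high, along the back; face 72 x 60 mm. Fits either way round. Starts in either slot on its long edge: y up, face (z) to the robot, x right; lower edge 14 mm, upper edge 74 mm above the table.
- green_block: A block of the same kind with dark green lino face (wave cut), standing in the other slot; it stays there.
- clamp_stick: Clamp stick, 0.12 kg: wood foot 24 (x) x 52 (y) x 11 mm, on top a 5 mm steel plate (16 mm high in all) that stands 9 mm proud on the +x side as a lip, its underside 11 mm up. Origin: centre of the foot's underside. Lies upright on the table, right of the bed; in the bed +x (lip) points to the head rail. Its 52 mm apart end faces stay free there and can be held.
- stick_lip (a point): Middle of the free lower edge of the stick's lip, 21 mm in +x of the stick's origin, 11 mm up.
- beech_wedge: Beech wedge, 0.05 kg, on its side right of the bed (it and the stick may swap places): 75 mm long, 24 mm high, tapering in plan from 4.5 to 18 mm (11.1 at the middle, slope 0.181). Origin: middle of its flat sole, 12 mm up; y along the sole to the thick end, z from the sole to the sloping side, x down. In the bed y points right, sole on the stick. Driven with about 10 N it holds by friction.
- green_tin: Ink tin with green band, 69 mm diameter, 62 mm high, origin under its centre; a bystander.
- loupe: Black stand loupe, 42 mm diameter, 40 mm high, origin under its centre; a bystander.
- blue_brayer: Brayer (hand roller) with blue roller, lying on this table behind the rack, 126 x 170 x 43 mm, origin under its centre; a bystander.
Not all that is in view belongs to the job. What is shaped like the clamp_stick but orange or pink is not meant.

How it is judged (in metres and radians):
On the way, in this order (a step that is already met when the one before it is completed fails the run):
1. the red block lies face up on the floor of the bed with its far tongue at least 3 mm under the head rail's lip (angle between red_block's own z axis and vertical below 0.06 rad and angle between the x axis of red_block and the x axis of lockup_bed, either way round below 0.06 rad and z of red_block in the frame of lockup_bed between 0.0095 and 0.0145 m and x of red_block in the frame of lockup_bed above 0.021 m and y of red_block in the frame of lockup_bed between -0.006 and 0.006 m), for 0.1 s.
2. the clamp stick stands on the floor of the bed with its lip at least 3 mm over the near tongue (angle between each of red_block, clamp_stick's own z axis and vertical below 0.06 rad and angle between the x axis of red_block and the x axis of lockup_bed, either way round below 0.06 rad and z of red_block in the frame of lockup_bed between 0.0095 and 0.0145 m and angle between the x axis of clamp_stick and the x axis of lockup_bed, either way round below 0.08 rad and z of clamp_stick in the frame of lockup_bed between 0.0095 and 0.0145 m and y of clamp_stick in the frame of lockup_bed between -0.015 and 0.015 m and x of red_block in the frame of lockup_bed above 0.021 m and x of stick_lip in the frame of lockup_bed above -0.018 m), for 0.1 s.
At the end, for the whole second after the job is handed in: Red block face up and flat, within 2.5 mm of home at the head rail, 5 mm of centre; stick flat, within 3 mm of its tight place, lip over the near tongue; wedge on its side on the bed floor, at most 12 mm short of its tight place, bearing on the stick with 2 N; all at rest (angle between each of red_block, clamp_stick's own z axis and vertical below 0.06 rad and angle between the x axis of red_block and the x axis of lockup_bed, either way round below 0.06 rad and z of red_block in the frame of lockup_bed between 0.0095 and 0.0145 m and angle between the x axis of clamp_stick and the x axis of lockup_bed, either way round below 0.08 rad and z of clamp_stick in the frame of lockup_bed between 0.0095 and 0.0145 m and y of clamp_stick in the frame of lockup_bed between -0.015 and 0.015 m and x of red_block in the frame of lockup_bed between 0.0245 and 0.0295 m and y of red_block in the frame of lockup_bed between -0.005 and 0.005 m and x of clamp_stick in the frame of lockup_bed between -0.036 and -0.03 m and x of stick_lip in the frame of lockup_bed above -0.016 m and x of beech_wedge in the frame of lockup_bed between -0.049 and -0.041 m and y of beech_wedge in the frame of lockup_bed above -0.02 m and angle between the y axis of beech_wedge and the y axis of lockup_bed, either way round below 0.12 rad and z of beech_wedge in the frame of lockup_bed between 0.021 and 0.027 m and contact force between beech_wedge and clamp_stick above 2 N and linear speed of each of red_block, beech_wedge below 0.01 m/s); the robot touches nothing.
It fails at once if the green block leaves its place in the rack (moved over 15 mm) (distance of green_block from where it was at the start of the episode above 0.015 m).
It fails at once if a bystander (tin, loupe or brayer) is pushed over 15 mm (distance of any of green_tin, loupe, blue_brayer from where it was at the start of the episode above 0.015 m).
It also fails if it takes over 72 s, if anything falls off the work surface, if the arm or the gripper's body presses on something with over 40 N, if the wrist force passes 120 N, or if a joint passes its speed limit or range.

## Working session

There is one attempt and no reset: what is moved stays moved. The work goes in short steps, Python scripts to look and compute and a shell command to move; the robot and the scene stay as the last step left them, time stands still between calls to the robot, and variables do not carry over. Pictures are saved under pics/ and viewed, about 8 in all and at most 12, crops included, and the job is handed in when it is done.

```bash
mkdir -p pics; ls; cat > h.py <<'E'
import numpy as np, cv2
from scipy.spatial.transform import Rotation as Ro
from bench import status, vision
def cap(n,fn):
    s=status.observe(); c=vision.capture(n)
    if n=="wrist":
        T=np.eye(4);T[:3,:3]=Ro.from_quat(s["tool_rot"]).as_matrix();T[:3,3]=s["tool_pos"]
        c["W"]=T@np.array(c["tool_from_camera"])
    cv2.imwrite("pics/"+fn+".png",c["pixels"]); np.save("pics/"+fn+".npy",c,allow_pickle=True); return c
def load(fn): return np.load("pics/"+fn+".npy",allow_pickle=True).item()
def ray(c,u,v):
    x=(u-c["cx"])/c["fx"]; y=(v-c["cy"])/c["fy"]
    if "W" in c:
        th=np.hypot(x,y); k=np.sin(th)/max(th,1e-9)
        d=np.array([x*k,y*k,np.cos(th)]); return c["W"][:3,3],c["W"][:3,:3]@d
    R=np.array(c["R"]);t=np.array(c["t"]); return -R.T@t, R.T@np.array([x,y,1.])
def onz(c,u,v,z):
    o,d=ray(c,u,v); return o+d*(z-o[2])/d[2]
def proj(c,X):
    X=np.array(X,float)
    if "W" in c:
        p=np.linalg.inv(c["W"])@np.r_[X,1]; r=np.hypot(p[0],p[1]); th=np.arctan2(r,p[2])
        return c["cx"]+c["fx"]*th*p[0]/r, c["cy"]+c["fy"]*th*p[1]/r
    p=np.array(c["R"])@X+np.array(c["t"]); return c["cx"]+c["fx"]*p[0]/p[2], c["cy"]+c["fy"]*p[1]/p[2]
E
python3 - <<'E'
from h import *
s=status.observe(); print({k:np.round(v,3) for k,v in s.items()})
for n in("top","side"):
    c=cap(n,n+"0"); print(n,ray(c,320,200),c["fx"],c["cx"],c["cy"])
E
```

```text
pics
{'t': np.float64(0.0), 'joint_positions': array([ 1.089,  0.246,  1.559,  0.   ,  1.339, -0.174]), 'joint_velocities': array([ 0.002,  0.   ,  0.002,  0.   , -0.001, -0.   ]), 'tau': array([-1.0000e-03, -4.2951e+01, -3.2612e+01, -0.0000e+00,  5.0000e-03,
       -0.0000e+00]), 'tool_pos': array([196.662, 618.97 , 238.189]), 'tool_rot': array([-0.418,  0.571,  0.417,  0.57 ]), 'ft_force': array([-0.594, -0.951, -0.65 ]), 'moment': array([-0.004, -0.028,  0.065]), 'grip_width': np.float64(85.351)}
top (array([435.60331524, -20.36455092, 994.93650134]), array([ 0.15385992, -0.0021166 , -0.98818868])) 375.5724363300358 325.22347241559197 199.66503891179605
side (array([ 459.44784392, -951.73655357,  920.6314963 ]), array([ 0.08951584,  0.7259821 , -0.68190374])) 443.00680536315923 321.811431201063 197.23040810931778
```

View pics/top0.png

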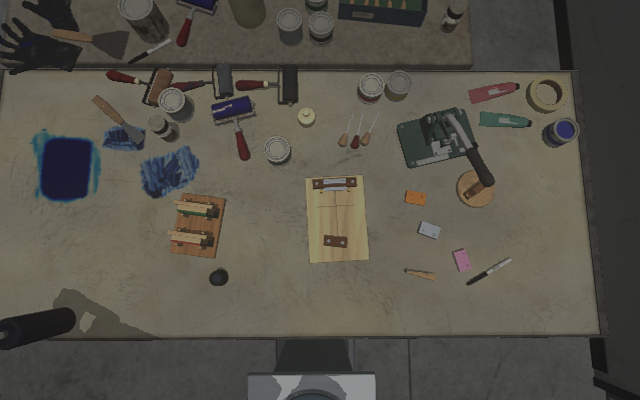

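View pics/side0.png

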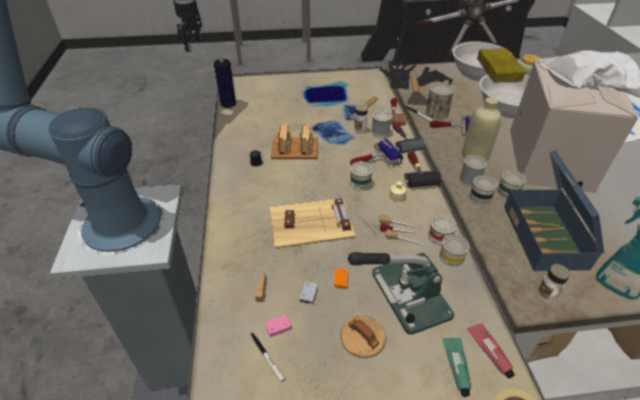

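The top view shows the rack at about (197,225), the bed at (338,218), the grey stick at (430,230) and the wedge at (420,273). The loupe is at (219,277). The green block looks to be in the far slot. Next I'll enlarge these areas.

```bash
python3 - <<'E'
from h import *
a=cv2.imread("pics/top0.png"); b=cv2.imread("pics/side0.png")
A=cv2.resize(a[165:290,160:260],None,fx=3,fy=3,interpolation=3)
B=cv2.resize(a[165:290,290:450],None,fx=3,fy=3,interpolation=3)
C=cv2.resize(b[110:310,240:370][:75],None,fx=3,fy=3,interpolation=3)
D=cv2.resize(b[190:310,240:370],None,fx=3,fy=3,interpolation=3)
im=np.zeros((600,800,3),np.uint8)
im[:375,:300]=A; im[:375,310:790]=B
im[376:600,:390]=C[:224]; 
D=cv2.resize(D,None,fx=.62,fy=.62); im[376:376+D.shape[0],400:400+D.shape[1]]=D[:224]
cv2.imwrite("pics/m0.png",im)
c=load("top0")
for n,u,v,z in[("rack",197,225,14),("bedTL",306,177,12),("bedTR",363,176,12),("bedBL",309,263,12),("bedBR",369,261,12),("stick",430,230,16),("wedge",420,273,24),("loupe",219,277,40)]: print(n,onz(c,u,v,z).round())
E
```

```text
rack [523. 298.  14.]
bedTL [651.  15.  12.]
bedTR [ 654. -138.   12.]
bedBL [424.   6.  12.]
bedBR [ 429. -149.   12.]
stick [ 508. -310.   16.]
wedge [ 398. -277.   24.]
loupe [391. 229.  40.]
```

View pics/m0.png

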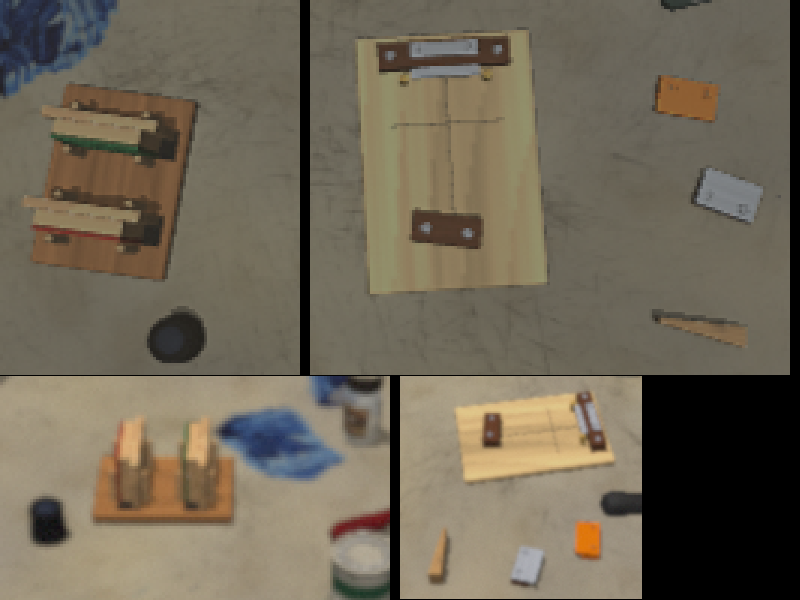

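```bash
cat >> h.py <<'E'
def wristmodel(q): # wrist chain up to constant C
    r=Ro.from_euler
    return r('z',q[0])*r('y',q[1]+q[2])*r('z',q[3])*r('y',q[4])*r('z',q[5])
E
python3 - <<'E'
from h import *
s=status.observe();R=Ro.from_quat(s["tool_rot"]);print(R.as_matrix().round(3))
C=wristmodel(s["joint_positions"]).inv()*R; print(C.as_matrix().round(3))
c=cap("wrist","w0"); print(np.array(c["tool_from_camera"]).round(2),c["fx"],c["cx"],c["cy"])
E
python3 -m inch '[[[1,-1,0.3],[0,0,0]],[[1,-1,0.3],[0,0,0]],[[1,-1,0.3],[0,0,0]],[[1,-1,0],[0,0,0]],[[1,-1,0],[0,0,0]],[[0.5,-1,0],[0,0,0]],[[0,0,0],[0,0,0]],[[0,0,0],[0,0,0]]]' 0
python3 - <<'E'
from h import *
s=status.observe();R=Ro.from_quat(s["tool_rot"]);print(s["joint_positions"].round(3) if hasattr(s["joint_positions"],'round') else s["joint_positions"],s["tool_pos"])
C=wristmodel(s["joint_positions"]).inv()*R; print(C.as_matrix().round(3)); cap("wrist","w1")
E
```

```text
[[-0.001 -0.953  0.303]
 [-0.002  0.303  0.953]
 [-1.     0.    -0.002]]
[[-0.  0. -1.]
 [ 0.  1.  0.]
 [ 1. -0. -0.]]
[[   0.     -0.32    0.95 -134.96]
 [   0.     -0.95   -0.32   82.66]
 [   1.      0.     -0.      0.28]
 [   0.      0.      0.      1.  ]] 309.70691628693146 316.47088133080166 201.98983476484807
t: 1.15
tool_pos: [439.8, 351.5, 278.0]
tool_rot: [-0.417, 0.571, 0.418, 0.571]
ft_force: [0.6, 0.6, 0.8]
grip_width: 85.0
[ 0.473  0.011  1.744  0.     1.387 -0.79 ] [439.78707875 351.51624999 278.0054528 ]
[[-0.  0. -1.]
 [ 0.  1.  0.]
 [ 1. -0. -0.]]
```

View pics/w1.png

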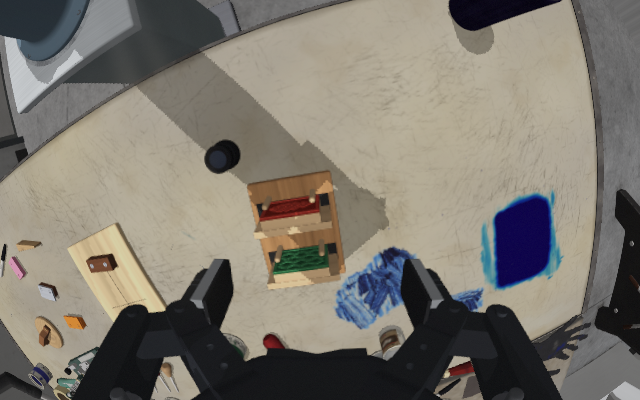

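The wrist view shows the red block's face at about (290,208), in the near slot. The green block is behind it at (305,258), and the loupe is at (222,156).

```bash
cat >> h.py <<'E'
def quad(m):
    cs,_=cv2.findContours(m.astype(np.uint8),0,2); k=max(cs,key=cv2.contourArea)
    return cv2.boxPoints(cv2.minAreaRect(k)), cv2.contourArea(k)
E
python3 - <<'E'
from h import *
c=load("w1"); p=c["pixels"].astype(int); b,g,r=p[...,0],p[...,1],p[...,2]
print("cam",c["W"][:3,3].round())
m=(r>60)&(r>2.0*g)&(r>2.0*b); m[:190]=0;m[235:]=0;m[:,:240]=0;m[:,345:]=0
ys,xs=np.nonzero(m);print(len(xs),xs.min(),xs.max(),ys.min(),ys.max())
q,a=quad(m);print(a)
for u,v in q: print((u,v),[onz(c,u,v,z).round(1)[:2] for z in(14,74)])
for u,v in[(248,186),(332,171),(345,277),(270,290)]: print("rack",onz(c,u,v,14).round(1))
im=cv2.resize(c["pixels"][160:310,230:370],None,fx=4,fy=4,interpolation=3);cv2.imwrite("pics/w1c.png",im)
E
```

```text
cam [361. 377. 413.]
896 260 319 195 220
818.0
(np.float32(257.42166), np.float32(203.67029)) [array([465.1, 258.1]), array([449.5, 276. ])]
(np.float32(318.3757), np.float32(194.04596)) [array([477.5, 342.2]), array([460. , 347.4])]
(np.float32(321.0919), np.float32(211.24866)) [array([502.1, 338.4]), array([480.9, 344.1])]
(np.float32(260.13785), np.float32(220.87299)) [array([490.1, 252.6]), array([470.7, 271.2])]
rack [437.5 254.7  14. ]
rack [452.6 368.9  14. ]
rack [614.5 341.3  14. ]
rack [603.3 223.5  14. ]
```

View pics/w1c.png

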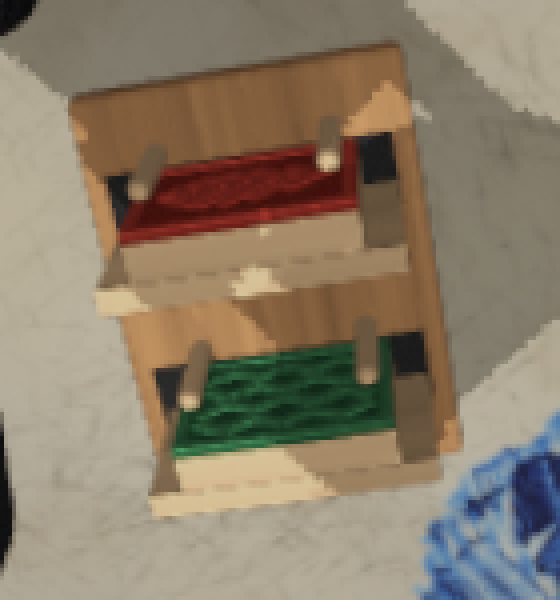

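```bash
python3 - <<'E'
from h import *
c=load("w1")
P=[onz(c,230+u/4,160+v/4,74)[:2] for u,v in[(97,315),(408,272),(120,242),(358,212),(97,288),(408,247)]]
for p in P: print(p.round(1))
bl,br,fl,fr=P[:4]; d=br-bl; print("back len",np.linalg.norm(d),"yaw",np.degrees(np.arctan2(-d[0],d[1])))
d=fr-fl; print("face len",np.linalg.norm(d),np.degrees(np.arctan2(-d[0],d[1])))
print("ctr",((bl+br)/2+(fl+fr)/2)/2, "thick",np.linalg.norm((bl+br)/2-(fl+fr)/2))
R=[onz(c,230+u/4,160+v/4,14)[:2] for u,v in[(70,100),(400,43),(460,452)]]; print(R,np.linalg.norm(R[0]-R[1]),np.linalg.norm(R[2]-R[1]))
for a,b in((0,1),(1,2)): d=R[b]-R[a]; print(np.degrees(np.arctan2(-d[0],d[1])))
print("rack ctr",(R[0]+R[2])/2)
E
```

```text
[490.6 255.5]
[505.1 350.2]
[470.2 271.3]
[482.4 341.7]
[482.2 258.9]
[497.4 352.5]
back len 95.81263779981583 yaw -8.736786883110588
face len 71.51246043391104 -9.823074684823835
ctr [487.09641786 304.65951435] thick 21.838506747528875
[array([435.95157198, 254.5236762 ]), array([451.46506338, 366.52013591]), array([607.57029857, 343.16147051])] 113.06580120878817 157.84318706548572
-7.8862962757545745
-98.51026095928235
rack ctr [521.76093527 298.84257335]
```

```bash
python3 - <<'E'
from h import *
C=Ro.from_matrix([[0,0,-1],[0,1,0],[1,0,0]])
def wr(R,j1,s):
    M=(Ro.from_euler('y',-s)*Ro.from_euler('z',-j1)*R*C.inv())
    e=M.as_euler('ZYZ'); return np.r_[e], np.array([(e[0]+2*np.pi)%(2*np.pi)-np.pi,-e[1],(e[2]+2*np.pi)%(2*np.pi)-np.pi])
def down(y): 
    z=np.array([np.cos(y),np.sin(y),0]);x=np.array([0,0,-1.]);return Ro.from_matrix(np.c_[x,np.cross(z,x),z])
for y0 in(-8.5,171.5):
    y=np.radians(y0)
    print(y0,"grasp",wr(down(y),.56,1.9)[0].round(2))
    for yaw in (-79,):
        D=Ro.from_euler('z',yaw,degrees=True)*down(y)
        print(" yawed",wr(D,.25,1.9)[0].round(2))
        for t in(20,40,62): 
            for j1,s in((.1,2.1),(-.15,2.1),(-.15,2.4)):print("  ",t,j1,s,wr(Ro.from_euler('x',t,degrees=True)*D,j1,s)[0].round(2))
E
```

```text
-8.5 grasp [0.   1.24 0.71]
 yawed [0.   1.24 1.78]
   20 0.1 2.1 [0.4  1.04 1.42]
   20 -0.15 2.1 [0.38 1.13 1.2 ]
   20 -0.15 2.4 [0.47 0.85 1.05]
   40 0.1 2.1 [0.79 1.11 1.23]
   40 -0.15 2.1 [0.73 1.26 1.07]
   40 -0.15 2.4 [0.82 1.05 0.84]
   62 0.1 2.1 [1.18 1.25 1.09]
   62 -0.15 2.1 [1.08 1.45 0.99]
   62 -0.15 2.4 [1.13 1.31 0.72]
171.5 grasp [ 0.    1.24 -2.43]
 yawed [ 0.    1.24 -1.36]
   20 0.1 2.1 [ 0.4   1.04 -1.72]
   20 -0.15 2.1 [ 0.38  1.13 -1.95]
   20 -0.15 2.4 [ 0.47  0.85 -2.09]
   40 0.1 2.1 [ 0.79  1.11 -1.91]
   40 -0.15 2.1 [ 0.73  1.26 -2.07]
   40 -0.15 2.4 [ 0.82  1.05 -2.3 ]
   62 0.1 2.1 [ 1.18  1.25 -2.06]
   62 -0.15 2.1 [ 1.08  1.45 -2.15]
   62 -0.15 2.4 [ 1.13  1.31 -2.42]
```

```bash
python3 -m inch '[[[0.115,-0.12,0],[0,0,-0.34]],[[0.115,-0.12,0],[0,0,-0.34]],[[0.115,-0.12,0],[0,0,-0.34]],[[0.115,-0.12,0],[0,0,-0.34]],[[0.115,-0.12,-0.4],[0,0,-0.34]],[[0.115,-0.12,-0.4],[0,0,-0.34]],[[0.115,-0.12,-0.4],[0,0,-0.34]],[[0.115,-0.1,-0.4],[0,0,-0.32]],[[0,0,-0.5],[0,0,0]],[[0,0,-0.5],[0,0,0]],[[0,0,0],[0,0,0]]]' 0.4 50
python3 - <<'E'
from h import *
s=status.observe();c=cap("wrist","w2");print(s["joint_positions"].round(2))
for n,X in[("blk",(486,304.5,74))]: print(proj(c,X))
R=Ro.from_quat(s["tool_rot"]).as_matrix();print(np.degrees(np.arctan2(R[1,2],R[0,2])),R[:,0].round(3))
cv2.imwrite("pics/w2c.png",c["pixels"])
E
```

```text
t: 2.58
tool_pos: [483.8, 305.1, 145.9]
tool_rot: [0.052, 0.707, -0.053, 0.704]
ft_force: [-0.2, 0.8, 0.3]
grip_width: 51.2
[0.36 0.17 1.83 0.   1.15 0.51]
(np.float64(321.9650717064873), np.float64(218.89248708881422))
-8.50500072482042 [-0.005 -0.002 -1.   ]
```

View pics/w2c.png

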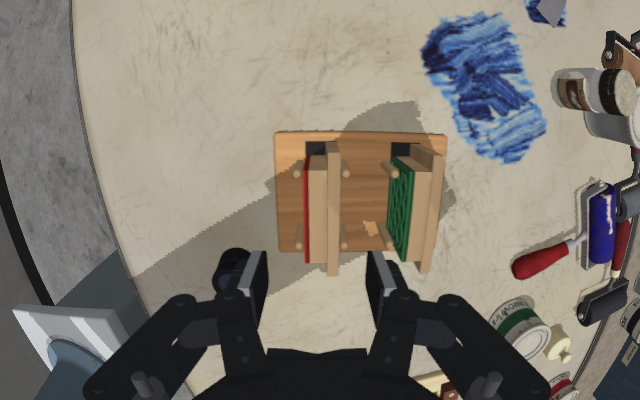

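The block's top spans columns 305–340, with its back strip running from row 142 to row 275. I'll check that against the prediction.

```bash
python3 - <<'E'
from h import *
c=load("w2")
a,b,f,g=[onz(c,u,v,74)[:2] for u,v in((334,142),(334,275),(309,155),(309,263))]
print(a,b,np.linalg.norm(a-b),(a+b)/2,(f+g)/2)
for u,v in((340,143),(340,275)): print(onz(c,u,v,74)[:2])
E
```

```text
[501.85290419 357.94566905] [488.65100875 256.20214042] 102.59647003323559 [495.25195647 307.07390473] [477.49958864 310.72261324]
[505.75184116 356.71379592]
[493.29725191 255.46561945]
```

```bash
python3 -m inch '[[[0.05,0,-0.45],[0,0,0]],[[0,0,-0.45],[0,0,0]],[[0,0,-0.45],[0,0,0]],[[0,0,-0.45],[0,0,0]],[[0,0,0],[0,0,0]]]' - 50
python3 -m inch '[[[0,0,0],[0,0,0]],[[0,0,0],[0,0,0]],[[0,0,0],[0,0,0]],[[0,0,0],[0,0,0]]]' 1 50
```

```text
t: 3.25
tool_pos: [487.9, 304.8, 57.9]
tool_rot: [0.053, 0.706, -0.053, 0.705]
ft_force: [0.1, 0.3, -0.1]
grip_width: 51.1
t: 3.75
tool_pos: [488.7, 305.3, 60.2]
tool_rot: [0.054, 0.705, -0.053, 0.705]
ft_force: [-4.4, 0.6, 5.6]
grip_width: 25.0
```

```bash
python3 -m inch '[[[0,0,0],[0,0,0]],[[0,0,-0.14],[0,0,0]],[[0,0,0],[0,0,0]]]' 0.5 50
python3 -m inch '[[[0,0,0],[0,0,0]],[[0,0,0],[0,0,0]],[[0,0,0],[0,0,0]],[[0,0,0],[0,0,0]]]' 1 50
python3 -m inch '[[[0,0,0.3],[0,0,0]],[[0,0,0.5],[0,0,0]],[[0,0,0.6],[0,0,0]],[[0,0,0.6],[0,0,0]],[[0,0,0],[0,0,0]]]'
```

```text
t: 4.12
tool_pos: [488.1, 304.1, 50.5]
tool_rot: [0.053, 0.705, -0.054, 0.705]
ft_force: [0.1, 0.0, -0.1]
grip_width: 42.9
t: 4.62
tool_pos: [488.2, 304.3, 51.0]
tool_rot: [0.053, 0.705, -0.053, 0.705]
ft_force: [-2.0, 0.4, -1.7]
grip_width: 25.4
t: 5.25
tool_pos: [490.8, 305.2, 155.1]
tool_rot: [0.054, 0.703, -0.052, 0.708]
ft_force: [0.7, -0.3, -1.5]
grip_width: 25.6
```

```bash
python3 -m inch '[[[-0.04,-0.39,0.05],[0,0,-0.333]],[[-0.04,-0.39,0],[0,0,-0.333]],[[-0.04,-0.39,0],[0,0,-0.333]],[[-0.04,-0.39,0],[0,0,-0.333]],[[-0.04,-0.39,0],[0,0,-0.333]],[[-0.04,-0.39,0],[0,0,-0.333]],[[-0.04,-0.39,0],[0,0,-0.333]],[[-0.04,-0.39,0],[0,0,-0.333]],[[0,0,0],[0,0,0]]]'
python3 -m inch '[[[0,0,0],[0.31,0,0]],[[0,0,0],[0.31,0,0]],[[0,0,0],[0.31,0,0]],[[0,0,0],[0.31,0,0]],[[0,0,0],[0.31,0,0]],[[0,0,0],[0.32,0,0]],[[0,0,0],[0,0,0]],[[0,0,0],[0,0,0]]]'
python3 - <<'E'
from h import *
s=status.observe();print(s["joint_positions"].round(2));print(Ro.from_quat(s["tool_rot"]).as_matrix().round(3))
E
```

```text
t: 6.38
tool_pos: [471.9, 147.6, 152.6]
tool_rot: [0.493, 0.507, -0.494, 0.506]
ft_force: [-0.8, -0.5, -1.3]
grip_width: 25.6
t: 7.38
tool_pos: [472.7, 148.8, 153.7]
tool_rot: [0.673, 0.679, -0.198, 0.216]
ft_force: [0.7, 0.5, -0.4]
grip_width: 25.5
[-0.36  0.12  2.1   0.9   1.46  0.82]
[[-0.001  1.     0.027]
 [ 0.829  0.015 -0.56 ]
 [-0.56   0.022 -0.828]]
```

```bash
python3 -m inch '[[[0,0,-0.45],[0,0,0]],[[0,0,-0.45],[0,0,0]],[[0,0,-0.45],[0,0,0]],[[0,0,-0.45],[0,0,0]],[[0,0,-0.4],[0,0,0]],[[0,0,-0.15],[0,0,0]],[[0,0,0],[0,0,0]],[[0,0,0],[0,0,0]]]'
python3 -c "
from h import *
c=cap('side','s1');cv2.imwrite('pics/s1c.png',cv2.resize(c['pixels'][80:280,180:400],None,fx=3,fy=3))"
```

```text
t: 8.38
tool_pos: [473.2, 148.4, 37.1]
tool_rot: [0.674, 0.679, -0.197, 0.216]
ft_force: [0.3, -0.3, -1.5]
grip_width: 25.3
```

View pics/s1c.png

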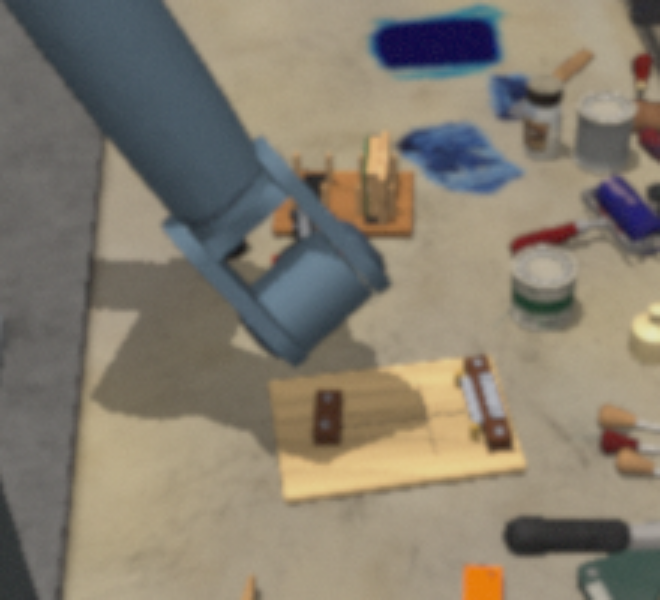

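The side view shows the wrist well above the bed, with the gripper coming in from the right and the block hidden behind it. The green block is still in the rack at crop (378,180). I'll lower the last few mm, ease the jaws open and back out horizontally.

```bash
python3 -m inch '[[[0,0,-0.1],[0,0,0]],[[0,0,0],[0,0,0]],[[0,0,0],[0,0,0]]]'
python3 -m inch '[[[0,0,0],[0,0,0]],[[0,0,0],[0,0,0]],[[0,-0.1,0.03],[0,0,0]],[[0,-0.15,0.03],[0,0,0]],[[0,-0.2,0.03],[0,0,0]],[[0,-0.3,0],[0,0,0]],[[0,-0.3,0],[0,0,0]],[[0,-0.3,0],[0,0,0]],[[0,-0.3,0.3],[0,0,0]],[[0,-0.3,0.5],[0,0,0]],[[0,0,0.5],[0,0,0]]]' 0.58
```

```text
t: 8.8
tool_pos: [473.1, 148.2, 31.6]
tool_rot: [0.674, 0.679, -0.197, 0.215]
ft_force: [1.9, -0.6, 1.7]
grip_width: 25.3
t: 10.18
tool_pos: [473.1, 49.2, 102.2]
tool_rot: [0.674, 0.678, -0.198, 0.215]
ft_force: [0.2, 0.8, 0.3]
grip_width: 35.9
```

```bash
python3 -m inch '[[[0,0,0.5],[-0.31,0,0]],[[0,0.1,0.5],[-0.31,0,0]],[[0,0.1,0.4],[-0.31,0,0]],[[0,0.1,0.3],[-0.31,0,0]],[[0,0.1,0],[-0.31,0,0]],[[0,0.1,0],[-0.32,0,0]],[[0,0.3,0],[0,0,0]],[[0,0,0],[0,0,0]]]' 0
python3 -c "
from h import *
c=cap('wrist','w3');print(c['W'][:3,3].round())"
```

```text
t: 11.18
tool_pos: [472.2, 91.3, 185.7]
tool_rot: [0.494, 0.507, -0.493, 0.506]
ft_force: [0.1, -0.2, -0.6]
grip_width: 85.2
[553.  94. 321.]
```

View pics/w3.png

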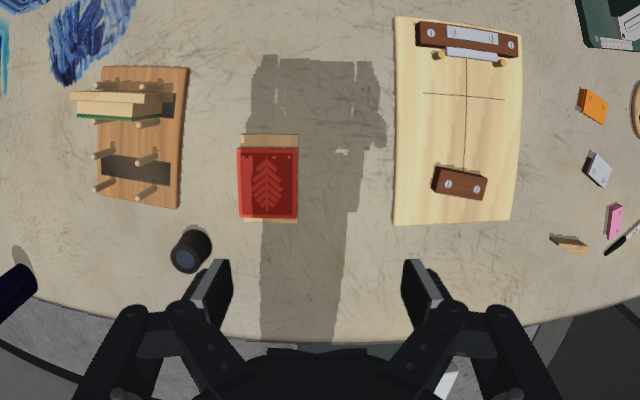

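The block lies face up at about (267,183). The bed spans (393–526, 17–224), the green block is still in the rack, the stick is at (597,168) and the wedge at (568,243).

```bash
cat >> h.py <<'E'
def wrect(c,m,z,off=(0,0)):
    cs,_=cv2.findContours(m.astype(np.uint8),0,cv2.CHAIN_APPROX_NONE); k=max(cs,key=cv2.contourArea)[:,0,:]
    W=np.array([onz(c,u+off[0],v+off[1],z)[:2] for u,v in k],np.float32)
    (cx,cy),(a,b),_=cv2.minAreaRect(W); B=cv2.boxPoints(cv2.minAreaRect(W))
    e=[B[1]-B[0],B[2]-B[1]]; l=max(e,key=np.linalg.norm); 
    return (round(cx,1),round(cy,1)),(round(a,1),round(b,1)),round(np.degrees(np.arctan2(l[1],l[0])),2),W
E
python3 - <<'E'
from h import *
c=load("w3"); p=c["pixels"]; hsv=cv2.cvtColor(p,cv2.COLOR_BGR2HSV); H,S,V=cv2.split(hsv)
def box(m,u0,u1,v0,v1):
    o=np.zeros_like(m);o[v0:v1,u0:u1]=m[v0:v1,u0:u1];return o
red=((H<8)|(H>172))&(S>140)&(V>50)
print("red",wrect(c,box(red,220,320,130,240),26)[:3])
print("bed px hsv",hsv[150,410],hsv[60,550],hsv[168,597],hsv[243,568])
bed=(S>70)&(V>120)
cs=box(bed,380,540,5,235); r=wrect(c,cs,12); print("bed",r[:3])
# edges of bed by lines
for nm,u,v in [("L",(393,397),None)]: pass
# centre line, dark pixels
g=cv2.cvtColor(p,cv2.COLOR_BGR2GRAY).astype(float)
pts=[]
for v in list(range(66,92))+list(range(102,160)):
    seg=g[v,452:480]; k=452+np.argmin(seg); pts.append(onz(c,k,v,12)[:2])
pts=np.array(pts);vx=cv2.fitLine(pts.astype(np.float32),cv2.DIST_HUBER,0,.01,.01).ravel();print("cl",vx, np.degrees(np.arctan2(vx[1],vx[0])))
stick=(S<40)&(V>130); r=wrect(c,box(stick,570,620,145,195),16);print("stick",r[:3])
w=(S>80)&(V>90); r=wrect(c,box(w,545,592,228,258),24);print("wedge",r[:3])
np.save("pics/bm.npy",cs)
# brass pins/lip
br=(S>120)&(V>90)&(H>14)&(H<30); 
n,l,st,ce=cv2.connectedComponentsWithStats(box(br,430,515,48,72).astype(np.uint8));print(st,ce.round(1))
print([onz(c,u,v,31)[:2].round(1) for u,v in((440,55),(504,63))])
E
```

```text
red ((471.6, 141.7), (59.9, 72.4), np.float32(-0.18))
bed px hsv [ 24  63 212] [ 19  38 159] [110  12 190] [ 16 110  97]
bed ((525.1, -75.2), (192.8, 113.8), np.float32(3.05))
cl [ 9.9836558e-01  5.7150077e-02  5.4738239e+02 -6.4469238e+01] 3.2762432
stick ((505.9, -302.3), (76.5, 139.4), np.float32(-83.01))
wedge ((398.4, -274.9), (84.1, 17.8), np.float32(73.65))
[[     0      0    640    400 255916]
 [   437     51      8      8     46]
 [   434     53      1      1      1]
 [   432     55      1      1      1]
 [   433     58      2      2      2]
 [   436     59      1      1      1]
 [   500     60      6      7     31]
 [   494     66      1      1      1]
 [   498     66      1      1      1]] [[319.5 199.5]
 [440.4  54.3]
 [434.   53. ]
 [432.   55. ]
 [433.5  58.5]
 [436.   59. ]
 [502.6  62.5]
 [494.   66. ]
 [498.   66. ]]
[array([607.3, -22.9]), array([612.1, -98.1])]
```

```bash
python3 -m inch '[[[0,0.5,-0.3],[0,0,-0.05]],[[0,0.5,-0.5],[0,0,0]],[[0,0,-0.55],[0,0,0]],[[0,0,-0.55],[0,0,0]],[[0,0,-0.55],[0,0,0]],[[0,0,-0.5],[0,0,0]],[[0,0,-0.35],[0,0,0]],[[0,0,-0.1],[0,0,0]],[[0,0,0],[0,0,0]]]' 0 40
```

```text
t: 12.35
tool_pos: [472.8, 140.6, 15.9]
tool_rot: [0.5, 0.5, -0.5, 0.5]
ft_force: [-0.5, -0.3, 0.1]
grip_width: 85.1
```

```bash
python3 -m inch '[[[0,0,-0.1],[0,0,0]],[[0,0,0],[0,0,0]],[[0,0,0],[0,0,0]],[[0,0,0],[0,0,0]],[[0,0,0],[0,0,0]]]' 1 40
python3 -m inch '[[[0,0,0.4],[0,0,0]],[[0,0,0.5],[0,0,0.12]],[[0.25,-0.5,0.2],[0,0,0]],[[0.25,-0.7,0],[0,0,0]],[[0.25,-0.7,0],[0,0,0]],[[0.25,-0.7,0],[0,0,0]],[[0.15,-0.7,0],[0,0,0]],[[0.15,-0.7,0],[0,0,0]],[[0,0,0],[0,0,0]],[[0,0,0],[0,0,0]]]'
python3 -c "
from h import *
c=cap('wrist','w4');s=status.observe();print(Ro.from_quat(s['tool_rot']).as_matrix().round(4))"
```

```text
t: 12.98
tool_pos: [472.9, 141.0, 11.1]
tool_rot: [0.5, 0.5, -0.5, 0.5]
ft_force: [0.9, -0.3, 3.9]
grip_width: 59.4
t: 14.22
tool_pos: [536.8, -58.6, 65.1]
tool_rot: [0.484, 0.516, -0.484, 0.515]
ft_force: [-0.0, -0.3, -1.7]
grip_width: 59.4
[[-1.30e-03  9.98e-01  6.25e-02]
 [ 6.00e-04  6.25e-02 -9.98e-01]
 [-1.00e+00 -1.20e-03 -7.00e-04]]
```

View pics/w4.png

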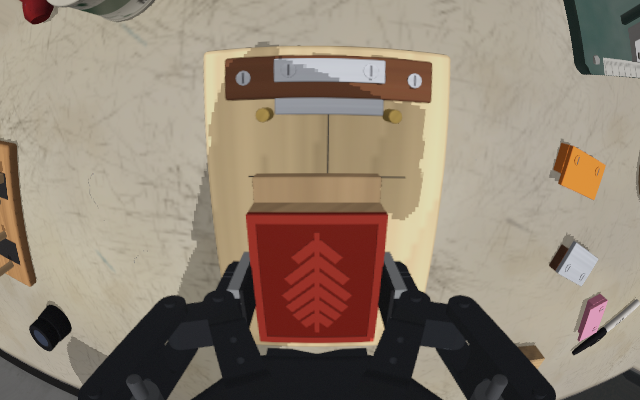

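The wrist view shows the held block below the bed's head rail. The pins are at about (264,114) and (394,116), the lip's edge is at row 114 and the centre line is at column 328.

```bash
python3 - <<'E'
from h import *
c=load("w4"); p=c["pixels"]; hsv=cv2.cvtColor(p,cv2.COLOR_BGR2HSV); H,S,V=cv2.split(hsv); g=cv2.cvtColor(p,cv2.COLOR_BGR2GRAY).astype(float)
pts=[]
for v in range(120,172):
    k=322+np.argmin(g[v,322:335]); pts.append(onz(c,k,v,12)[:2])
vx=cv2.fitLine(np.array(pts,np.float32),cv2.DIST_HUBER,0,.01,.01).ravel();yaw=np.arctan2(vx[1],vx[0]);yaw=(yaw+np.pi/2)%np.pi-np.pi/2;print("cl",vx,np.degrees(yaw))
br=(S>120)&(H>14)&(H<30)&(V>60); P=[]
for u0,u1 in((252,275),(382,406)):
    m=np.zeros_like(br);m[104:126,u0:u1]=br[104:126,u0:u1]
    n,l,st,ce=cv2.connectedComponentsWithStats(m.astype(np.uint8)); i=1+np.argmax(st[1:,4]); print(st[i],ce[i]); 
    x,y,w,h,_=st[i]
    P.append([onz(c,*ce[i],z)[:2] for z in(31,21)])
P=np.array(P);print("pins z31",P[:,0].round(1),"z21",P[:,1].round(1)); 
for k in(0,1):
    d=P[0,k]-P[1,k];print(np.linalg.norm(d),np.degrees(np.arctan2(-d[0],d[1])),P[:,k].mean(0).round(1))
print("lip edge z23",[onz(c,u,115,23)[:2].round(1) for u in(275,328,383)], "board near/far", onz(c,328,47,12)[:2])
red=((H<8)|(H>172))&(S>140)&(V>50); red[:200]=0; red[345:]=0
print("red",wrect(c,red,80)[:3])
E
```

```text
cl [ 9.9903256e-01  4.3976862e-02  5.9131512e+02 -6.1339115e+01] 2.5205035
[256 108  17  14 186] [263.93548387 114.13978495]
[383 109  19  15 207] [392.03864734 115.69082126]
pins z31 [[608.9 -24.8]
 [612.9 -94.8]] z21 [[608.4 -23.2]
 [612.6 -97.3]]
70.08024541346401 3.2589161724058 [610.9 -59.8]
74.22797078559661 3.258916172405759 [610.5 -60.2]
lip edge z23 [array([608.2, -29.9]), array([609.8, -59.9]), array([612.5, -91.4])] board near/far [650.94143965 -57.66476208]
red ((535.9, -58.0), (73.3, 60.4), np.float32(3.54))
```

```bash
python3 -m inch '[[[0.2,-0.05,0],[0,0,-0.01]],[[0.22,-0.04,0],[0,0,0]],[[0,0,-0.3],[0,0,0]],[[0,0,-0.3],[0,0,0]],[[0,0,-0.15],[0,0,0]],[[0,0,-0.04],[0,0,0]],[[0,0,0],[0,0,0]]]'
```

```text
t: 15.15
tool_pos: [558.5, -63.7, 26.2]
tool_rot: [0.486, 0.514, -0.486, 0.514]
ft_force: [0.0, -0.8, -1.2]
grip_width: 59.0
```

```bash
python3 -m inch '[[[0,0,-0.06],[0,0,0]],[[0,0,0],[0,0,0]]]'; python3 -m inch '[[[0.12,0.006,0],[0,0,0]],[[0.12,0.006,0],[0,0,0]],[[0,0,0],[0,0,0]]]'
```

```text
t: 15.4
tool_pos: [558.5, -63.6, 23.3]
tool_rot: [0.486, 0.514, -0.486, 0.514]
ft_force: [0.3, -0.2, -1.1]
grip_width: 59.3
t: 15.78
tool_pos: [571.3, -63.1, 23.4]
tool_rot: [0.486, 0.514, -0.485, 0.514]
ft_force: [-0.3, -0.8, -0.3]
grip_width: 59.2
```

```bash
python3 -m inch '[[[0.03,0.002,-0.01],[0,0,0]],[[0.03,0.002,0],[0,0,0]],[[0.03,0.002,0],[0,0,0]],[[0,0,0],[0,0,0]]]'
```

```text
t: 16.27
tool_pos: [573.1, -62.9, 23.1]
tool_rot: [0.484, 0.516, -0.487, 0.513]
ft_force: [-12.5, -2.0, 11.8]
grip_width: 59.3
```

```bash
python3 -m inch '[[[-0.04,0,0],[0,0,0]],[[0,0,0],[0,0,0]],[[0,0,0],[0,0,0]],[[0,0,0.4],[0,0,0]],[[0,0,0.6],[0,0,0]],[[-0.2,-0.4,0.6],[0,0,0]],[[-0.5,-0.7,0.6],[0,0,0]],[[-0.5,-0.7,0],[0,0,0]],[[-0.5,-0.7,0],[0,0,0]],[[-0.5,-0.7,0],[0,0,0]],[[-0.4,-0.7,0],[0,0,0]],[[0,0,0],[0,0,0]]]' 0.2
python3 -c "
from h import *
c=cap('wrist','w5')"
```

```text
t: 17.77
tool_pos: [442.6, -259.9, 134.4]
tool_rot: [0.487, 0.512, -0.487, 0.514]
ft_force: [0.8, 0.0, 0.2]
grip_width: 68.5
```

View pics/w5.png

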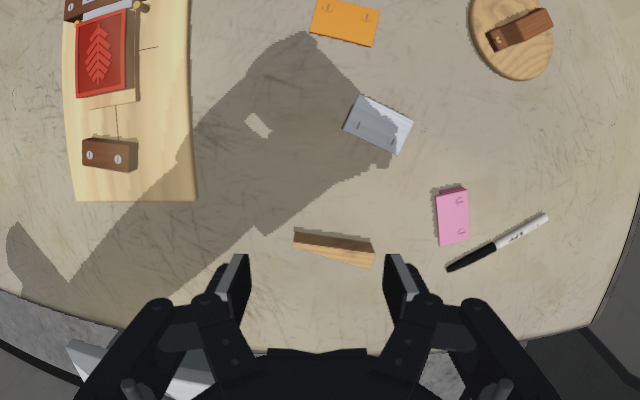

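The block sits in the bed at (103,57) and the wedge is at (335,248), thin end left. The grey stick is at (378,125). I'll zoom in on the stick to see which side its lip is on.

```bash
python3 - <<'E'
from h import *
a=load("w5")["pixels"];b=load("w4")["pixels"]
A=cv2.resize(a[85:165,335:425],None,fx=5,fy=5,interpolation=3)
B=cv2.resize(b[230:295,540:605],None,fx=5,fy=5,interpolation=3)
C=cv2.resize(a[220:275,285:385],None,fx=3,fy=3,interpolation=3)
im=np.zeros((600,800,3),np.uint8); im[:400,:450]=A; im[:325,460:785]=B; im[410:575,:300]=C
cv2.imwrite("pics/m1.png",im)
E
```

```text
(no output)
```

View pics/m1.png

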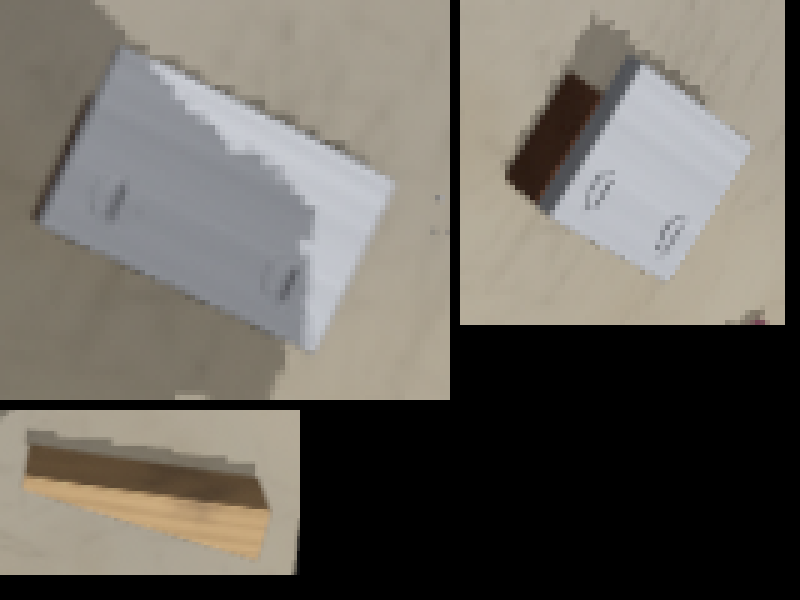

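```bash
python3 - <<'E'
from h import *
c=load("w5")
S=np.array([onz(c,335+u/5-.4,85+v/5-.4,16)[:2] for u,v in[(122,45),(395,183),(312,350),(40,222)]]);print(S.round(1))
tl,tr,br,bl=S; d=(tl-tr)+(bl-br); yaw=np.arctan2(-d[0],d[1]); print("len",np.linalg.norm(tl-tr),np.linalg.norm(bl-br),"w",np.linalg.norm(tl-bl),np.linalg.norm(tr-br),"yaw",np.degrees(yaw))
e=np.array([np.cos(yaw),np.sin(yaw)]); print("plate ctr",S.mean(0),"origin",S.mean(0)-4.5*e)
W=np.array([onz(c,285+u/3-.3,220+(v-410)/3-.3,24)[:2] for u,v in[(27,477),(270,510),(258,558),(24,490)]]);print(W.round(1))
d=W[0]-W[1];print("wedge len",np.linalg.norm(d),"sole yaw",np.degrees(np.arctan2(-d[0],d[1])),"thick end",np.linalg.norm(W[1]-W[2]),"thin",np.linalg.norm(W[0]-W[3]),"origin",(W[0]+W[1])/2)
E
```

```text
[[ 532.2 -289.2]
 [ 513.8 -337.2]
 [ 484.  -325.6]
 [ 502.1 -277.8]]
len 51.465842049098995 51.11001763813498 w 32.18811272114857 31.921216356913213 yaw -20.815247854580104
plate ctr [ 508.00797258 -307.43842162] origin [ 503.80168245 -305.83932083]
[[ 402.8 -241.6]
 [ 395.1 -314.8]
 [ 378.2 -313.3]
 [ 398.5 -240.8]]
wedge len 73.59365135462905 sole yaw -6.01443394586259 thick end 16.989410720714023 thin 4.398962276944504 origin [ 398.98836122 -278.20182788]
```

```bash
python3 -m inch '[[[0.4,-0.3,0],[0,0,-0.27]],[[0.4,-0.3,-0.3],[0,0,-0.27]],[[0.4,-0.31,-0.4],[0,0,-0.26]],[[0,0,-0.5],[0,0,0]],[[0,0,-0.5],[0,0,0]],[[0,0,-0.4],[0,0,0]],[[0,0,-0.1],[0,0,0]],[[0,0,0],[0,0,0]]]' 0.2 40
```

```text
t: 18.82
tool_pos: [503.4, -303.1, 23.1]
tool_rot: [0.582, 0.402, -0.582, 0.402]
ft_force: [0.7, -1.0, 0.3]
grip_width: 68.4
```

```bash
python3 -m inch '[[[-0.02,-0.04,-0.2],[0,0,0]],[[0,0,-0.02],[0,0,0]],[[0,0,0],[0,0,0]]]'
python3 -m inch '[[[0,0,0],[0,0,0]],[[0,0,0],[0,0,0]],[[0,0,0],[0,0,0]],[[0,0,0],[0,0,0]]]' 1 40
python3 -m inch '[[[0,0,0.4],[0,0,0.27]],[[0,0,0.6],[0,0,0.27]],[[0,0.5,0.2],[0,0,0.26]],[[0,0.7,0],[0,0,0]],[[0,0.7,0],[0,0,0]],[[0,0.7,0],[0,0,0]],[[0,0.7,0],[0,0,0]],[[0.05,0.7,0],[0,0,0]],[[0.05,0.7,0],[0,0,0]],[[0,0,0],[0,0,0]],[[0,0,0],[0,0,0]]]'
python3 -c "
from h import *
c=cap('wrist','w6')"
```

```text
t: 19.2
tool_pos: [502.0, -305.3, 11.7]
tool_rot: [0.582, 0.402, -0.582, 0.402]
ft_force: [0.3, 0.4, 0.3]
grip_width: 68.3
t: 19.7
tool_pos: [502.4, -305.6, 12.3]
tool_rot: [0.582, 0.401, -0.582, 0.402]
ft_force: [0.0, 0.1, 4.4]
grip_width: 50.7
t: 21.08
tool_pos: [506.7, -70.4, 71.3]
tool_rot: [0.485, 0.514, -0.486, 0.514]
ft_force: [-0.4, -0.5, -0.5]
grip_width: 50.8
```

```bash
python3 - <<'E'
from h import *
c=load("w6"); p=c["pixels"]; hsv=cv2.cvtColor(p,cv2.COLOR_BGR2HSV); H,S,V=cv2.split(hsv)
red=((H<8)|(H>172))&(S>140)&(V>50); red[345:]=0
r=wrect(c,red,38);print("red",r[:3])
o=np.array([545.0,-63.7]);y=np.radians(3.25);M=np.array([[np.cos(y),np.sin(y)],[-np.sin(y),np.cos(y)]])
print("red in bed",M@(np.array(r[0])-o))
gr=(S<45)&(V>110); gr[:200]=0
cs,_=cv2.findContours(gr.astype(np.uint8),0,2)
for k in cs:
    if cv2.contourArea(k)>300: print(cv2.contourArea(k),cv2.boundingRect(k))
E
```

```text
red ((571.7, -62.5), (72.0, 60.1), np.float32(3.17))
red in bed [26.72508895 -0.31562742]
593.0 (423, 364, 39, 36)
371.5 (409, 345, 27, 32)
376.5 (0, 341, 86, 45)
3666.5 (259, 314, 117, 40)
6018.0 (262, 230, 110, 60)
28945.0 (412, 200, 228, 190)
26960.0 (0, 200, 215, 176)
```

```bash
python3 - <<'E'
from h import *
c=load("w6"); p=c["pixels"]; hsv=cv2.cvtColor(p,cv2.COLOR_BGR2HSV); H,S,V=cv2.split(hsv)
gr=(S<45)&(V>110); gr[:225]=0; gr[312:]=0; gr[:,:250]=0; gr[:,385:]=0
print(wrect(c,gr,75)[:3]); g2=(S<45)&(V>110); g2[:310]=0; g2[358:]=0; g2[:,:250]=0;g2[:,385:]=0
print(wrect(c,g2,75)[:3])
for v in range(215,360,8): print(v,hsv[v,318], onz(c,318,v,75)[:2].round())
E
```

```text
((512.9, -69.4), (33.0, 51.6), np.float32(-86.63))
((463.5, -72.4), (31.4, 65.7), np.float32(-86.76))
215 [ 19  84 157] [537. -69.]
223 [ 20  84 157] [533. -69.]
231 [113  14 142] [529. -69.]
239 [110  16 147] [525. -69.]
247 [109  14 143] [521. -70.]
255 [110  16 140] [516. -70.]
263 [110  16 144] [512. -70.]
271 [110  16 140] [507. -70.]
279 [109  15 140] [503. -71.]
287 [113  15 139] [498. -71.]
295 [ 20  75 196] [493. -71.]
303 [ 20  75 203] [487. -72.]
311 [ 20  77 198] [482. -72.]
319 [ 21  40 164] [476. -72.]
327 [ 20  42 165] [470. -73.]
335 [ 21  42 159] [464. -73.]
343 [ 22  39 169] [458. -73.]
351 [ 21  41 169] [451. -74.]
359 [108  55  23] [444. -74.]
```

```bash
python3 -m inch '[[[0.038,0.08,-0.3],[0,0,0]],[[0,0,-0.3],[0,0,0]],[[0,0,-0.15],[0,0,0]],[[0,0,-0.1],[0,0,0]],[[0,0,0],[0,0,0]],[[0,0,0],[0,0,0]]]'
```

```text
t: 21.88
tool_pos: [509.2, -66.3, 29.5]
tool_rot: [0.486, 0.514, -0.486, 0.514]
ft_force: [-0.1, -0.4, -0.6]
grip_width: 50.7
```

```bash
python3 -m inch '[[[0,0,-0.06],[0,0,0]],[[0,0,-0.04],[0,0,0]],[[0,0,0],[0,0,0]],[[0,0,0],[0,0,0]]]'
```

```text
t: 22.38
tool_pos: [509.0, -66.2, 24.3]
tool_rot: [0.486, 0.514, -0.486, 0.514]
ft_force: [-0.1, -0.5, 0.5]
grip_width: 51.2
```

```bash
python3 -m inch '[[[0.03,0.002,-0.01],[0,0,0]],[[0.03,0.002,0],[0,0,0]],[[0,0,0],[0,0,0]]]'
```

```text
t: 22.75
tool_pos: [510.2, -66.2, 24.2]
tool_rot: [0.484, 0.516, -0.487, 0.513]
ft_force: [-11.7, -0.3, 12.7]
grip_width: 50.6
```

```bash
python3 -m inch '[[[-0.02,0,0],[0,0,0]],[[0,0,0],[0,0,0]],[[0,0,0],[0,0,0]],[[0,0,0.3],[0,0,0]],[[0,0,0.6],[0,0,0]],[[0,0,0.6],[0,0,0]],[[-0.2,-0.4,0.2],[0,0,0.3]]]' 0.2
python3 -c "
from h import *
c=cap('wrist','w7')"
python3 -m inch '[[[-0.3,-0.6,0],[0,0,0.317]],[[-0.3,-0.6,0],[0,0,0.317]],[[-0.3,-0.6,0],[0,0,0.317]],[[-0.3,-0.6,0],[0,0,0.317]],[[-0.3,-0.6,0],[0,0,0.317]],[[-0.3,-0.6,0],[0,0,0.317]],[[-0.3,-0.6,0],[0,0,0.317]],[[0,0,0],[0,0,0]],[[0,0,0],[0,0,0]]]' 0.5
```

```text
t: 23.62
tool_pos: [502.8, -86.2, 112.2]
tool_rot: [0.443, 0.55, -0.441, 0.554]
ft_force: [0.8, -0.5, -0.8]
grip_width: 68.3
t: 24.8
tool_pos: [396.1, -295.5, 108.9]
tool_rot: [0.07, 0.704, -0.07, 0.704]
ft_force: [-0.5, 0.3, -0.5]
grip_width: 42.6
```

```bash
python3 - <<'E'
from h import *
c=load("w7"); p=c["pixels"]; hsv=cv2.cvtColor(p,cv2.COLOR_BGR2HSV); H,S,V=cv2.split(hsv)
red=((H<8)|(H>172))&(S>140)&(V>50); red[345:]=0
r=wrect(c,red,38);print("red",r[:3])
gr=((S<45)&(V>100)).astype(np.uint8)
for k in cv2.findContours(gr,0,2)[0]:
    if cv2.contourArea(k)>300:
        m=np.zeros_like(gr);cv2.drawContours(m,[k],-1,1,-1);q=wrect(c,m,28)
        if max(q[1])<90: print(cv2.boundingRect(k),q[:3])
print(proj(c,(511.8+4.5,-61,28)))
s=status.observe();R=Ro.from_quat(s["tool_rot"]).as_matrix();print(s["tool_pos"],np.degrees(np.arctan2(R[1,2],R[0,2])),R[:,0].round(3))
c=cap("wrist","w8");print("wedge corners px",[np.round(proj(c,(x,y,24))) for x,y in((402.8,-241.6),(395.1,-314.8),(378.2,-313.3),(398.5,-240.8))])
E
```

```text
red ((570.2, -63.1), (70.9, 60.0), np.float32(3.88))
(259, 166, 75, 52) ((513.7, -67.3), (34.6, 53.0), np.float32(-85.58))
(273, 42, 87, 28) ((614.2, -60.2), (11.1, 60.4), np.float32(-86.57))
(276, 14, 89, 31) ((633.9, -58.9), (15.7, 61.5), np.float32(-86.12))
(np.float64(287.8216214970077), np.float64(187.528024856416))
[ 396.13397091 -295.53853265  108.85035507] -11.313793080192319 [ 0.  0. -1.]
wedge corners px [array([313., 141.]), array([322., 235.]), array([300., 237.]), array([307., 141.])]
```

```bash
python3 - <<'E'
from h import *
c=load("w8"); p=c["pixels"]; hsv=cv2.cvtColor(p,cv2.COLOR_BGR2HSV); H,S,V=cv2.split(hsv)
m=((S>85)&(V>130)).astype(np.uint8); m[:110]=0;m[265:]=0;m[:,:270]=0;m[:,:365]=m[:,:365];m[:,365:]=0
q=wrect(c,m,24);print(q[:3],m.sum())
W=q[3]; k=np.argsort(W[:,1])
for yv in(-305,-295,-285,-275,-265,-255,-245):
    s=W[abs(W[:,1]-yv)<2]; print(yv,s[:,0].min().round(1),s[:,0].max().round(1)) if len(s) else None
print(W[:,1].min(),W[:,1].max())
E
```

```text
((393.7, -277.5), (73.7, 16.4), np.float32(78.55)) 1293
-305 379.8 395.4
-295 382.5 394.2
-285 385.5 398.1
-275 388.3 399.2
-265 392.0 400.4
-255 394.8 401.9
-245 397.6 403.1
-314.241 -241.10217
```

```bash
python3 -m inch '[[[-0.08,-0.1,-0.3],[0,0,0]],[[-0.08,-0.11,-0.4],[0,0,0]],[[0,0,-0.5],[0,0,0]],[[0,0,-0.45],[0,0,0]],[[0,0,-0.25],[0,0,0]],[[0,0,0],[0,0,0]]]' 0.5 30
```

```text
t: 25.6
tool_pos: [387.4, -305.6, 12.5]
tool_rot: [0.07, 0.704, -0.068, 0.703]
ft_force: [0.6, -0.5, -0.4]
grip_width: 42.4
```

```bash
python3 -m inch '[[[0,0,0],[0,0,0]],[[0,0,0],[0,0,0]],[[0,0,0],[0,0,0]],[[0,0,0],[0,0,0]]]' 1 40
python3 -m inch '[[[0,0,0.4],[0,0,0.3]],[[0.5,0.5,0.6],[0,0,0.02]],[[0.5,0.5,0.2],[0,0,0]],[[0.5,0.6,0],[0,0,0]],[[0.3,0.6,0],[0,0,0]],[[0,0,0],[0,0,0]],[[0,0,0],[0,0,0]]]'
python3 - <<'E'
from h import *
s=status.observe();c=cap("wrist","w9"); p=c["pixels"]; hsv=cv2.cvtColor(p,cv2.COLOR_BGR2HSV); H,S,V=cv2.split(hsv)
t=s["tool_pos"];R=Ro.from_quat(s["tool_rot"]).as_matrix();print(t,np.degrees(np.arctan2(R[1,2],R[0,2])))
z=t[2]-12.5+24
for th in(85,):
    m=((S>th)&(V>90)&(H>8)&(H<24)).astype(np.uint8); m[:90]=0;m[265:]=0;m[:,:240]=0;m[:,400:]=0
    n,l,st,ce=cv2.connectedComponentsWithStats(m);print(st[1:][st[1:,4]>150])
    W=wrect(c,m,z);print(W[:3]);W=W[3]
    for d in range(-20,85,8):
        k=W[abs(W[:,1]-(t[1]+d))<1.5]
        if len(k): print(d,(k[:,0].min()-t[0]).round(1),(k[:,0].max()-t[0]).round(1))
E
```

```text
t: 26.1
tool_pos: [388.5, -307.3, 14.6]
tool_rot: [0.068, 0.703, -0.069, 0.704]
ft_force: [0.2, 0.6, 6.4]
grip_width: 15.7
t: 26.98
tool_pos: [477.5, -196.7, 73.4]
tool_rot: [0.01, 0.707, -0.01, 0.707]
ft_force: [0.1, -0.2, -0.3]
grip_width: 16.2
[ 477.4592925  -196.69878573   73.38699584] -1.5819462192266323
[[ 301  131   44  134 2820]]
((479.4, -156.4), (60.2, 14.4), np.float32(84.14))
12 -8.0 6.2
20 -6.7 5.8
28 -5.5 5.4
36 -4.8 5.1
44 -3.6 4.8
52 -2.5 4.5
60 -1.8 3.9
68 -1.2 4.0
```

```bash
python3 -m inch '[[[0.21,0.31,0],[0,0,0.033]],[[0.21,0.31,0],[0,0,0]],[[0,0,-0.3],[0,0,0]],[[0,0,-0.3],[0,0,0]],[[0,0,-0.2],[0,0,0]],[[0,0,-0.04],[0,0,0]],[[0,0,0],[0,0,0]],[[0,0,0],[0,0,0]]]'
python3 - <<'E'
from h import *
s=status.observe();c=cap("wrist","w10"); p=c["pixels"]; hsv=cv2.cvtColor(p,cv2.COLOR_BGR2HSV); H,S,V=cv2.split(hsv)
t=s["tool_pos"]; im=p.copy()
for X in((544.75-45*.9984+.0567*26,-63.7-45*.0567-26*.9984,28),(544.75-45*.9984-.0567*26,-63.7-45*.0567+26*.9984,28)): 
    u,v=proj(c,X);cv2.circle(im,(int(u),int(v)),3,(0,255,0),1);print(u,v)
cv2.imwrite("pics/w10c.png",im[60:340,200:480].repeat(2,0).repeat(2,1))
E
```

```text
t: 28.02
tool_pos: [499.3, -165.9, 32.2]
tool_rot: [0.004, 0.707, -0.004, 0.707]
ft_force: [-0.0, -0.5, -0.8]
grip_width: 15.7
322.06583103080305 120.64916900729119
314.2195205980768 8.15292967596912
```

View pics/w10c.png

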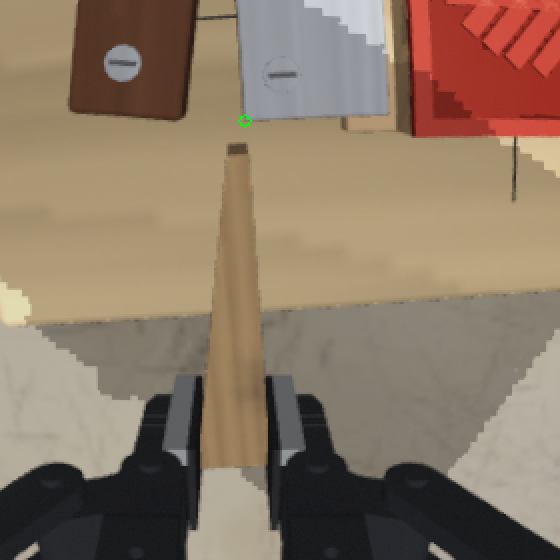

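The view shows the wedge tip at crop (237,148), with the stick's rear corner just ahead at (243,120), where the projected dot falls. The rail's corner is at (185,118).

```bash
python3 - <<'E'
from h import *
c=load("w10"); o=np.array([544.75,-63.7]);y=np.radians(3.25);M=np.array([[np.cos(y),np.sin(y)],[-np.sin(y),np.cos(y)]])
for n,u,v,z in[("soletip",248,155,41.6),("sole2",261,280,41.6),("sole3",266,375,41.6),("slopetip",226,155,41.6),("slope2",209,340,41.6),("tip bottom?",247,145,17.6),("thick end",230,467,41.6),("railcorner",185,119,30)]:
    print(n,(M@(onz(c,200+u/2,60+v/2,z)[:2]-o)).round(1))
print(M@(np.array([499.3,-165.9])-o))
E
```

```text
soletip [-44.8 -32.1]
sole2 [-43.7 -58.9]
sole3 [-43.7 -81.6]
slopetip [-49.3 -31.8]
slope2 [-55.9 -72.1]
tip bottom? [-44.5 -32.4]
thick end [ -53.6 -106.5]
railcorner [-57.9 -24.4]
[-51.17090432 -99.45894154]
```

```bash
python3 -m inch '[[[-0.045,0,-0.05],[0,0,-0.03]],[[0,0,-0.06],[0,0,0]],[[0,0,0],[0,0,0]],[[0,0,0],[0,0,0]]]'
```

```text
t: 28.58
tool_pos: [496.7, -165.7, 26.4]
tool_rot: [0.009, 0.707, -0.009, 0.707]
ft_force: [-0.9, -1.1, 2.8]
grip_width: 16.0
```

```bash
python3 -m inch '[[[-0.011,0.2,0],[0,0,0]],[[-0.011,0.2,0],[0,0,0]],[[-0.011,0.2,0],[0,0,0]],[[-0.006,0.1,0],[0,0,0]],[[0,0,0],[0,0,0]]]'
```

```text
t: 29.2
tool_pos: [495.1, -129.7, 26.7]
tool_rot: [0.009, 0.707, -0.009, 0.707]
ft_force: [0.7, 1.2, 5.7]
grip_width: 15.9
```

```bash
python3 -m inch '[[[-0.01,0.16,0],[0,0,0]],[[-0.004,0.08,0],[0,0,0]],[[0,0,0],[0,0,0]]]'; python3 -m inch '[[[-0.004,0.08,0],[0,0,0]],[[0,0,0],[0,0,0]]]'
```

```text
t: 29.58
tool_pos: [494.4, -118.1, 26.7]
tool_rot: [0.009, 0.707, -0.009, 0.707]
ft_force: [0.6, -1.2, 6.1]
grip_width: 16.1
t: 29.82
tool_pos: [494.3, -114.2, 26.7]
tool_rot: [0.009, 0.707, -0.009, 0.707]
ft_force: [-0.4, -2.0, 6.3]
grip_width: 16.5
```

```bash
python3 -m inch '[[[-0.002,0.05,0],[0,0,0]],[[-0.002,0.05,0],[0,0,0]],[[0,0,0],[0,0,0]]]'; python3 -m inch '[[[-0.002,0.04,0],[0,0,0]],[[0,0,0],[0,0,0]]]'
```

```text
t: 30.2
tool_pos: [494.3, -109.5, 26.7]
tool_rot: [0.009, 0.706, -0.009, 0.708]
ft_force: [1.7, -2.2, 5.8]
grip_width: 16.2
t: 30.45
tool_pos: [494.5, -107.9, 26.7]
tool_rot: [0.009, 0.706, -0.01, 0.708]
ft_force: [2.9, -4.0, 4.2]
grip_width: 16.0
```

```bash
python3 -m inch '[[[0,0,0],[0,0,0]],[[0,0,0],[0,0,0]],[[0,0,0.3],[0,0,0]],[[0,0,0.5],[0,0,0]],[[0.01,-0.25,0],[0,0,0]],[[0.01,-0.25,0],[0,0,0]],[[0,0,0],[0,0,0]]]' 0.7
python3 - <<'E'
from h import *
c=cap("wrist","w11"); p=c["pixels"]; hsv=cv2.cvtColor(p,cv2.COLOR_BGR2HSV); H,S,V=cv2.split(hsv)
o=np.array([544.75,-63.7]);y=np.radians(3.25);M=np.array([[np.cos(y),np.sin(y)],[-np.sin(y),np.cos(y)]])
s=status.observe();print("tcp bed",M@(s["tool_pos"][:2]-o))
# thick end pixel: expected
for wy in(-49,-44): print(wy,np.round(proj(c,np.r_[o+M.T@[-54,wy],36])))
u,v=proj(c,np.r_[o+M.T@[-54,-45],36]); u=int(u)
for vv in range(int(v)-16,int(v)+40,3): print(vv,hsv[vv,u],(M@(onz(c,u,vv,36)[:2]-o)).round(1))
E
```

```text
t: 31.32
tool_pos: [494.0, -133.4, 65.4]
tool_rot: [0.01, 0.707, -0.01, 0.707]
ft_force: [-0.1, -0.1, 0.1]
grip_width: 25.7
tcp bed [-54.69973955 -66.23812692]
-49 [317. 218.]
-44 [317. 209.]
194 [ 17 104 160] [-53.5 -35. ]
197 [ 17 103 161] [-53.7 -36.7]
200 [ 17 103 161] [-53.8 -38.5]
203 [ 17 105 161] [-54.  -40.2]
206 [ 17 103 161] [-54.1 -42. ]
209 [ 17 103 161] [-54.3 -43.8]
212 [ 17 102 162] [-54.4 -45.6]
215 [ 17 104 162] [-54.6 -47.4]
218 [ 19  82 174] [-54.7 -49.2]
221 [ 19  82 175] [-54.9 -51.1]
224 [ 19  80 175] [-55.1 -52.9]
227 [ 19  81 179] [-55.2 -54.8]
230 [ 19  80 181] [-55.4 -56.7]
233 [ 19  79 183] [-55.5 -58.6]
236 [ 19  79 184] [-55.7 -60.5]
239 [ 19  79 183] [-55.9 -62.4]
242 [ 19  79 174] [-56.  -64.4]
245 [ 21  41 123] [-56.2 -66.3]
248 [ 19  40 120] [-56.4 -68.3]
```

```bash
python3 -m inch '[[[0,0,-0.3],[0,0,0]],[[0,0,-0.4],[0,0,0]],[[0,0,-0.04],[0,0,0]],[[0,0,0],[0,0,0]],[[0,0.06,0],[0,0,0]],[[0,0,0],[0,0,0]]]' 1
python3 -m inch '[[[0,0.06,0],[0,0,0]],[[0,0.02,0],[0,0,0]],[[0,0,0],[0,0,0]]]'
```

```text
t: 32.12
tool_pos: [494.9, -129.4, 29.7]
tool_rot: [0.009, 0.707, -0.009, 0.707]
ft_force: [-0.7, 0.8, -1.0]
grip_width: 0.1
t: 32.5
tool_pos: [495.0, -125.9, 29.6]
tool_rot: [0.009, 0.707, -0.01, 0.707]
ft_force: [1.4, -2.0, 1.4]
grip_width: -0.2
```

```bash
python3 -m inch '[[[0,0.04,0],[0,0,0]],[[0,0,0],[0,0,0]]]';python3 -m inch '[[[0,0.04,0],[0,0,0]],[[0,0,0],[0,0,0]]]'
```

```text
t: 32.75
tool_pos: [495.2, -124.9, 29.7]
tool_rot: [0.008, 0.706, -0.01, 0.708]
ft_force: [-0.3, -6.6, 0.7]
grip_width: -0.1
t: 33.0
tool_pos: [495.3, -124.5, 30.0]
tool_rot: [0.006, 0.706, -0.011, 0.708]
ft_force: [-0.9, -13.5, -0.4]
grip_width: 0.3
```

```bash
python3 -m inch '[[[0,0.04,0],[0,0,0]],[[0,0.04,0],[0,0,0]],[[0,0,0],[0,0,0]],[[0,0,0],[0,0,0]]]'
```

```text
t: 33.5
tool_pos: [495.5, -123.7, 30.7]
tool_rot: [0.004, 0.706, -0.012, 0.708]
ft_force: [-4.8, -26.7, -1.5]
grip_width: 0.3
```

```bash
python3 -m inch '[[[0,-0.2,0],[0,0,0]],[[0,-0.4,0],[0,0,0]],[[0,0,0.6],[0,0,0]],[[0,0,0.8],[0,0,0]],[[0,-0.2,0.8],[0,0,0]],[[0,0,0],[0,0,0]],[[0,0,0],[0,0,0]]]'
python3 - <<'E'
from h import *
c=cap("wrist","w12"); p=c["pixels"]; hsv=cv2.cvtColor(p,cv2.COLOR_BGR2HSV); H,S,V=cv2.split(hsv)
o=np.array([544.75,-63.7]);y=np.radians(3.25);M=np.array([[np.cos(y),np.sin(y)],[-np.sin(y),np.cos(y)]])
B=lambda q:(M@(np.array(q)-o)).round(1)
red=((H<8)|(H>172))&(S>140)&(V>50)
cs=[k for k in cv2.findContours(red.astype(np.uint8),0,2)[0]]
k=max(cs,key=cv2.contourArea);m=np.zeros_like(H);cv2.drawContours(m,[k],-1,1,-1);r=wrect(c,m,38);print("red",B(r[0]),r[1:3])
g=((S<45)&(V>90)).astype(np.uint8)
for k in cv2.findContours(g,0,2)[0]:
    if cv2.contourArea(k)>300:
        m=np.zeros_like(g);cv2.drawContours(m,[k],-1,1,-1);q=wrect(c,m,28)
        if max(q[1])<75: print("grey",B(q[0]),q[1:3])
w=((S>92)&(V>110)&(H>13)&(H<21)).astype(np.uint8)
for k in cv2.findContours(w,0,2)[0]:
    if cv2.contourArea(k)>250:
        m=np.zeros_like(g);cv2.drawContours(m,[k],-1,1,-1);q=wrect(c,m,36)
        if max(q[1])<110: 
            print("wood",B(q[0]),q[1:3],cv2.boundingRect(k)); E=np.array([B(x) for x in q[3]]);print(E.min(0),E.max(0))
print([np.round(proj(c,np.r_[o+M.T@[x,yy],36])) for x,yy in((-45,29.5),(-45,-45.5),(-63,-45.5))])
u0,v0=proj(c,np.r_[o+M.T@[-27,0],28]);u0,v0=int(u0),int(v0);x0=max(0,min(u0-100,440));y0=max(0,min(v0-80,240))
cv2.imwrite("pics/w12c.png",cv2.resize(p[y0:y0+160,x0:x0+200],None,fx=3.5,fy=3.5,interpolation=3))
E
```

```text
t: 34.38
tool_pos: [493.9, -157.3, 138.2]
tool_rot: [0.01, 0.708, -0.009, 0.707]
ft_force: [0.1, 0.3, -0.3]
grip_width: 0.2
red [26.6  0.3] ((73.0, 59.8), np.float32(3.09))
grey [-301.6  140.2] ((16.1, 55.8), np.float32(-19.73))
wood [  30.9 -189.9] ((33.4, 30.6), np.float32(79.93)) (401, 280, 35, 30)
[  15.5 -209.5] [  49.3 -170.9]
wood [185.5 -85.9] ((19.9, 32.4), np.float32(-21.04)) (547, 168, 21, 24)
[167.9 -96.7] [199.8 -71.8]
wood [186.1 -31.4] ((20.1, 31.8), np.float32(-19.08)) (552, 112, 22, 26)
[169. -41.] [201.  -17.2]
wood [-51.1  -8.5] ((75.7, 17.0), np.float32(88.49)) (305, 53, 23, 99)
[-62.8 -45.7] [-45.   29.3]
[array([320.,  52.]), array([328., 149.]), array([305., 151.])]
```

```bash
python3 - <<'E'
from h import *
c=load("w12"); hsv=cv2.cvtColor(c["pixels"],cv2.COLOR_BGR2HSV)
o=np.array([544.75,-63.7]);y=np.radians(3.25);M=np.array([[np.cos(y),np.sin(y)],[-np.sin(y),np.cos(y)]])
for yy in(-18,0,18):
    xs=[x for x in np.arange(-52,0,.5) if (lambda u:hsv[u[1],u[0],1])(np.round(proj(c,np.r_[o+M.T@[x,yy],28])).astype(int))<45]
    print(yy,"plate x",min(xs,default=None),max(xs,default=None))
from bench import hand_in
print(hand_in())
E
```

```text
-18 plate x -45.0 -12.5
0 plate x -44.5 -12.0
18 plate x -44.5 -12.0
the job is handed in; nothing more can be done
None
```

The red block is locked up in the bed and I handed the job in at about 34 s of the 72 s allowed. `hand_in` gives no verdict.

**What I did:** I took the red block from the near slot of the rack and tipped it face up on the free table. I regripped it from above and slid its far tongue under the head rail's lip until it stopped. I then set the clamp stick down behind it with its lip over the near tongue, and drove the wedge in from the right, pushing up to about 27 N.

**Last checks, from the final wrist picture (bed frame, mm):**

| Item | Measured | Target when tight |
|---|---|---|
| Red block origin | x 26.6, y 0.3 | x 27, y 0 |
| Stick plate | x -45 to -12, straight (origin about x -33) | origin x -33 |
| Wedge sole | x -45 | x -45 |
| Wedge origin | y -8.2 | y about -8 |

- **Arm:** it was clear of everything, with about 0 N on the tool.
- **Loose ends in the checks:** one colour mask did not pick out the stick, so I read its plate edges by a second test, which agreed with the target. My picture allowance had run out, so this last check is by numbers only.
- **Not checked at the end:** I had no reading of the wedge's grip on the stick after I let go. I also did not measure the green block, tin, loupe or brayer again. The green block was still in the rack in the picture taken after the red one was out, and I saw no contact with the others.

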